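# Slide a test cassette under a spring clip

### The arm

A 6-joint arm with a two-finger parallel gripper is mounted at the origin on a cart in front of the work surface, level with it; the furniture and walls round the work are solid. World frame = base frame: x ahead of the robot, y to its left, z up, the work surface at z = 0. Lengths are in m, angles in rad, forces in N, time in s.
With the tool pointing down it reaches from about 0.35 to 0.85 m from the base axis. Payload 8.1 kg.
Tool frame: the origin (TCP) lies at the centre of the arm's flange, where the gripper is bolted on; the fingertips stand 186 mm ahead of it and the grasp point (between the pads) lies 167 mm ahead of it; z points along the fingers, y is the direction in which the jaws open and shut (so a half turn about z gives the same grasp; the last joint's range is limited). The gripper opens to 93 mm and grips with 3 to 60 N. Pads are 15 mm wide; open, the fingers measure 128 mm over their backs; the gripper's body (75 mm by 188 mm) begins 65 mm behind the grasp point.
Start: joints at [1.136, 0.13, 1.488, -0, 1.523, -0.085], TCP at [0.206, 0.564, 0.405] pointing down, gripper open.
Joint ranges: [-2.96, 2.96], [-0.89, 2.26], [0.02, 2.5], [-1.34, 4.48], [0, 2.73], [-2.66, 2.66]. Speed limits (rad/s): [2.39, 2.39, 2.79, 3.14, 3.14, 3.14].

### API

Orientations are given as a rotation vector (axis times angle).
In Python, from plant import robot, viewer, order gives the robot as it stands.
- The arm moves only by the tool apply_moves, never from a script. Its argument "deltas" is a list of rows, each a list of 3 entries, a list of its own where there are three numbers: the finger opening in mm, from 0 to 93, then the shift along the tool's x, y, z in mm, then the turn about the tool's z in rad. In form: [[grip, [dx, dy, dz], yaw], ...]. A call has 1 to 5 rows; each row shifts and turns the commanded pose from where the row before left it, along the tool's axes as they then stand; what a row does not reach is not made up. A row lasts 1/8 s, in which the tool goes at most 62.5 mm and 10.7 degrees, less where a joint would pass 70% of its speed; a pose out of reach is approached as far as the arm can. A call is refused whole if a number of a shift passes 62.5 or a number of a turn 0.188, either way. A call with a gripper value outside its range is refused whole. The fingers move at their own pace and stop on an object; "grip_force" is the grip in N (left out, the last holds). Time passes only in rows, so rows that do not move let the fingers close. It gives the time, the measured TCP pose, the force and the opening at its end, in the units of the state.
- robot.read_state(): the state, without advancing time (a new reading comes with each control period).
- viewer.read_camera(name): name is "side" or "top"; returns the picture (420x560x3 uint8, blue, green, red); there is no depth.
- viewer.get_calibration(name): a dict with "fx", "fy", "cx", "cy" (pixels), "R" (3x3) and "t" (3): a world point X has camera coordinates R X + t. Camera axes: x right, y down, z forward; pixel columns grow to the right and rows downward; lengths in m; the calibration is good to about 2 mm. A picture is of the moment at which its call begins. get_calibration takes no time and is no camera call.
- order.close_job(): hands the job in, once; it reports no verdict.
The state is a dict: "t": time; "q": joint angles; "dq": joint speeds; "joint_torque": joint torques, N m; "tool_pos": TCP position; "orientation": TCP orientation; "force": force on the tool from outside, world axes, zero at the start; "wrist_torque": the same for the moment, N m; "opening": finger opening in m.
Only numpy, scipy, OpenCV 4.12 (cv2) and the standard library are available. Lean on these libraries where they do the work, as an engineer would, in place of code of your own. Each camera call takes 0.05 s, during which the arm holds its last target. There are 200 camera calls.

### The job

Load the test cassette into the clip stage using only your fingertips: press the clip's long pad down with one fingertip and keep it down, while the other fingertip pushes the cassette along the bed, under the raised jaw, all the way home against the end stop. Only then let the pad up, so that the jaw clamps the cassette, and come away from everything. Never pinch or lift the cassette, keep it flat on the bed, and leave the loose things beside the stage where they are.

Things in the scene. Friction and masses are not known exactly. Their poses are not given: they have to be found in the camera images.
- stage: fixed aluminium loading stage, base 205 x 118 x 8 mm (x -0.110 to 0.095, y -0.037 to 0.081). Origin on its underside at bench level; +x is the direction in which the cassette is pushed, +y the side of the clip's pad, +z up; x, y, z in the other entries are in this frame. Raised bed y -0.032 to 0.020, top at z 0.026, centre line y = 0
- bed_stop (a point): foot of the end stop's face on the bed's centre line (stage x 0.080, y 0, z 0.026); the stop is a steel bar across the bed, 12 mm high. The cassette is home when its front touches it
- bed_mouth (a point): on the bed's centre line at the flared mouth of the guides (stage x 0.010, y 0, z 0.026). Two steel guides, 5 mm high and 33 mm apart, run from here to the stop; from x -0.110 to 0.010 the bed has no guides. Nothing between bed and pad rises above z 0.028 there (hinge pin along x at y 0.030, z 0.022)
- clip_pad (a point): centre of the top of the clip's steel press pad, a flat strip from x -0.098 to 0.014, y 0.039 to 0.075, moving with the clip. Released it slopes up outwards (inner edge z 0.031, outer z 0.041). At joint value 0.30 it is level, top at z 0.0285, 2.5 mm above the bed: a fingertip can slide along it there while one at the same height pushes the cassette's rear edge. Takes 5 to 10 N to hold
- clip_jaw (a point): middle of the underside of the jaw's foot, moving with the clip; the foot spans x 0.041 to 0.071, y -0.011 to 0.005. The jaw's arm comes across above the bed from the pad's side (x 0.039 to 0.073, top below z 0.065). Released, the foot hangs only 2 to 4 mm above the bed and blocks the cassette
- clip (a joint): angle of the spring clip on its hinge, rad: 0 released (spring holds the jaw down), 0.46 pressed right down. Pressing the pad lifts the jaw: 1 mm down in the middle of the pad adds about 0.037. From 0.16 on the foot clears the cassette; 0.25 to 0.35 is a good working angle; about 0.11 when the jaw clamps a cassette
- cassette: white plastic rapid-test cassette flat on the bed, 69 x 31 x 7 mm, loose, about 20 g (feels 66 mm long to the touch). Origin at the centre of its underside; its y axis runs along its length, along the stage's x within 3 degrees; z up. Starts just outside the jaw, 45 to 75 mm short of the stop; home, its origin is at stage x 0.047. Similar cassettes lie on the bench, off the stage
- spare_cassette: a second, spare cassette, 69 x 31 x 7 mm, lying on the bench on the stage's -y side; not to be moved. Origin at the centre of its underside
- dropper: white dropper bottle, 22 mm across, 62 mm high, standing on the bench on the stage's -y side; not to be moved. Origin at the centre of its underside
- pen: marker pen, 126 mm long, 13 mm thick, lying on the bench beside the pad (stage's +y side); not to be moved. Origin at its underside's centre
- tape: roll of tape, 66 mm across, 19 mm high, lying on the bench by the stage's far +y corner; not to be moved. Origin at the centre of its underside
Things that resemble listed ones, but are neither listed nor needed, are in the scene too. Leave any red look-alike of the cassette alone.

How it is judged:
On the way, in this order (a step that is already met when the one before it is completed fails the run):
1. a fingertip holds the clip's pad down while the cassette is still outside the jaw (value of joint clip above 0.14 rad and contact force between the fingers and clip above 0.5 N and x of cassette in the frame of stage below 0.006 m), for 0.1 s.
2. with the pad still held down, the cassette lies home against the end stop (value of joint clip above 0.14 rad and contact force between the fingers and clip above 0.5 N and x of cassette in the frame of stage above 0.044 m and z of cassette in the frame of stage between 0.023 and 0.029 m), for 0.1 s.
At the end, for the whole second after the job is handed in: the cassette lies flat on the bed between the guides, its front within about 3 mm of the end stop and straight within 0.08 rad; the clip is released and its jaw presses on the cassette (over 0.5 N); the cassette is at rest (x of cassette in the frame of stage above 0.044 m and z of cassette in the frame of stage between 0.023 and 0.029 m and angle between the y axis of cassette and the x axis of stage, either way round below 0.08 rad and y of cassette in the frame of stage between -0.004 and 0.004 m and angle between cassette's own z axis and vertical below 0.06 rad and value of joint clip below 0.15 rad and contact force between clip and cassette above 0.5 N and linear speed of cassette below 0.01 m/s); the robot touches nothing.
It fails at once if the cassette is lifted off the bed (6 mm or more) or tipped up (z of cassette in the frame of stage above 0.032 m or angle between cassette's own z axis and vertical above 0.25 rad).
It fails at once if a loose thing beside the stage is displaced by more than 20 mm (distance of any of spare_cassette, dropper, pen, tape from where it was at the start of the episode above 0.02 m).
It also fails if it takes over 45 s, if anything falls off the work surface, if the arm or the gripper's body presses on something with over 40 N, if the wrist force passes 120 N, or if a joint passes its speed limit or range.

## Working session

There is one attempt and no reset: what is moved stays moved. The work goes in short steps, Python scripts to look and compute and a tool call to move; the robot and the scene stay as the last step left them, time stands still between calls to the robot, and variables do not carry over. Pictures are saved under pics/ and viewed, about 8 in all and at most 12, crops included, and the job is handed in when it is done.

Besides the shell and the picture viewer there is one more tool, called after ">>>" as a command line: name --argument value ..., lists and objects as JSON in quotes. apply_moves: Moves the arm, as the interface text tells. Its arguments: {"type":"object","properties":{"deltas":{"type":"array"},"grip_force":{"type":"number"}},"required":["deltas"]}

```bash
ls; mkdir -p pics; python3 - <<'E'
from plant import robot,viewer
import cv2,numpy as np
s=robot.read_state();print(s)
for n in("top","side"):
    im=viewer.read_camera(n);np.save(f"pics/{n}0.npy",im);cv2.imwrite(f"pics/{n}0.png",cv2.resize(im,(800,600),interpolation=cv2.INTER_CUBIC))
    print(n,viewer.get_calibration(n))
E
```

```text
pics
{'t': 0.0, 'q': array([ 1.13560505e+00,  1.31160434e-01,  1.48925912e+00,  7.22645432e-06,
        1.52300570e+00, -8.54172662e-02]), 'dq': array([ 0.00021647, -0.00108998, -0.00037413, -0.00058779,  0.00128037,
       -0.0016871 ]), 'joint_torque': array([-6.65202856e-05, -5.59837604e+01, -4.91764283e+01,  7.70582934e-02,
        3.47755314e-02, -1.72610726e-04]), 'tool_pos': array([0.2055034 , 0.5634696 , 0.40369865]), 'orientation': array([-5.46544332e-01, -3.09319880e+00,  2.77832420e-03]), 'force': array([ 0.0114565 , -0.17556045,  0.10559743]), 'wrist_torque': array([ 0.01849169, -0.00821884,  0.03227194]), 'opening': 0.09273295162011534}
top {'fx': 443.4704410508144, 'fy': 443.4704410508144, 'cx': 282.0140083868191, 'cy': 212.57366845609852, 'R': array([[ 0.02693741, -0.99945701,  0.01897546],
       [-0.99272545, -0.02897469, -0.11686165],
       [ 0.117348  , -0.01568947, -0.99296691]]), 't': array([0.04302207, 0.59375799, 0.83981575])}
side {'fx': 487.376379182506, 'fy': 487.376379182506, 'cx': 283.1288967435376, 'cy': 210.94717192441098, 'R': array([[ 0.85989365, -0.50987885,  0.02462647],
       [-0.25396758, -0.4691592 , -0.84580737],
       [ 0.44281303,  0.72105006, -0.53291972]]), 't': array([-0.46797796,  0.22913816,  0.75566753])}
```

View pics/top0.png

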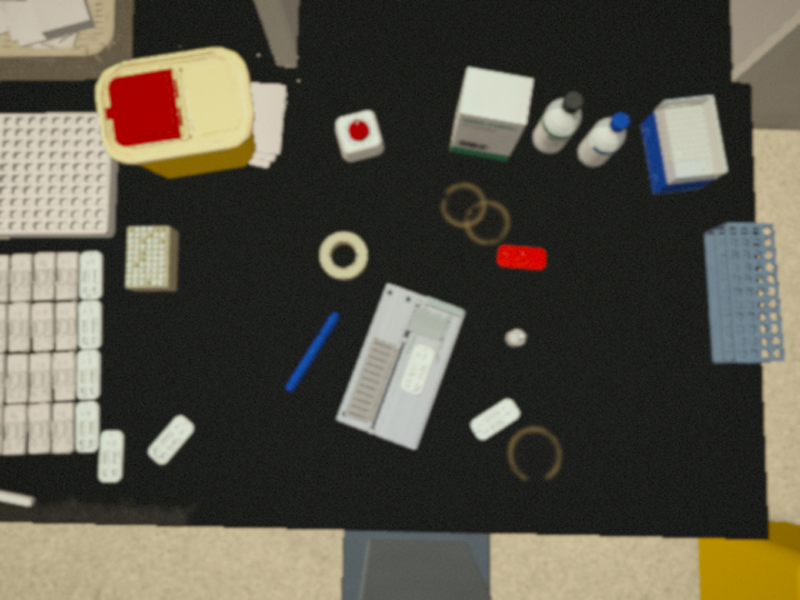

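View pics/side0.png

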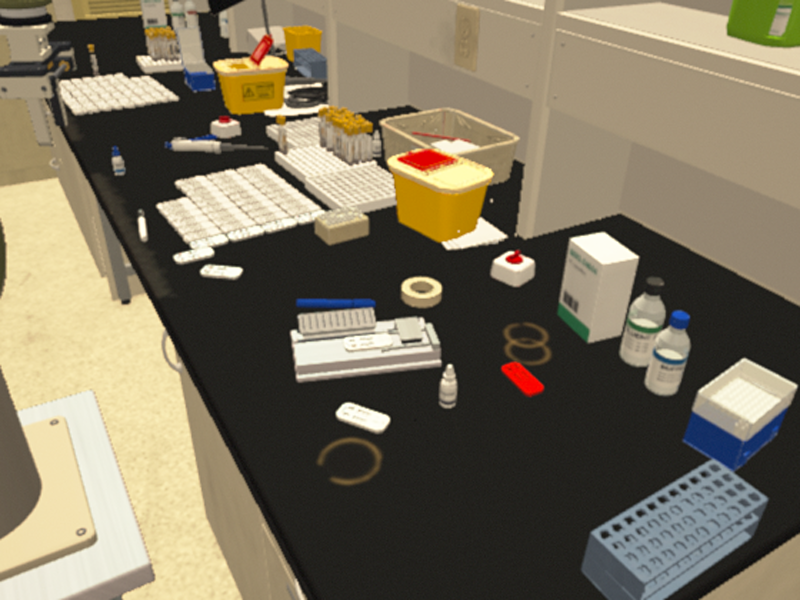

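Top view (800x600 scale): the stage corners are near (388,284), (466,310), (417,449) and (336,418). The pad is the ribbed strip at (372,382), the cassette is at (418,370) and the jaw at (430,320). The pen lies on the left, the dropper and spare on the right.

```bash
cat > h.py <<'E'
import numpy as np,cv2
from plant import robot,viewer
from scipy.spatial.transform import Rotation as Ro
def ray(n,uv,z):
    c=viewer.get_calibration(n);R=np.array(c['R']);t=np.array(c['t'])
    d=R.T@np.array([(uv[0]-c['cx'])/c['fx'],(uv[1]-c['cy'])/c['fy'],1]);o=-R.T@t
    return o+d*(z-o[2])/d[2]
def proj(n,X):
    c=viewer.get_calibration(n);p=np.array(c['R'])@np.array(X)+np.array(c['t'])
    return np.array([c['fx']*p[0]/p[2]+c['cx'],c['fy']*p[1]/p[2]+c['cy']])
E
python3 - <<'E'
from h import *
im=np.load("pics/top0.npy")
g=im.max(2); m=np.zeros_like(g); m[195:320,225:335]=(g[195:320,225:335]>70)*255
hsv=cv2.cvtColor(im,cv2.COLOR_BGR2HSV); 
m[(hsv[...,0]>100)&(hsv[...,0]<130)&(hsv[...,1]>120)]=0
cs,_=cv2.findContours(m,0,2); c=max(cs,key=cv2.contourArea)
r=cv2.minAreaRect(c);b=cv2.boxPoints(r);print(r)
P=np.array([ray("top",p,0.008) for p in b]);print(P)
for i in range(4):print(np.linalg.norm(P[i]-P[i-1]))
cr=im[190:325,225:335];cv2.imwrite("pics/crop.png",cv2.resize(cr,None,fx=4.4,fy=4.4,interpolation=cv2.INTER_CUBIC))
ims=np.load("pics/side0.npy")[205:275,190:320];cv2.imwrite("pics/crops.png",cv2.resize(ims,None,fx=6,fy=6,interpolation=cv2.INTER_CUBIC))
E
```

```text
((280.281005859375, 255.60218811035156), (61.9409294128418, 105.85491180419922), 19.98310661315918)
[[ 0.42849761  0.15186096  0.008     ]
 [ 0.630186    0.08620281  0.008     ]
 [ 0.59021201 -0.03337474  0.008     ]
 [ 0.39022243  0.03534     0.008     ]]
0.12264633308491858
0.21210658202588556
0.12608215582137144
0.2114652431654525
```

View pics/crop.png

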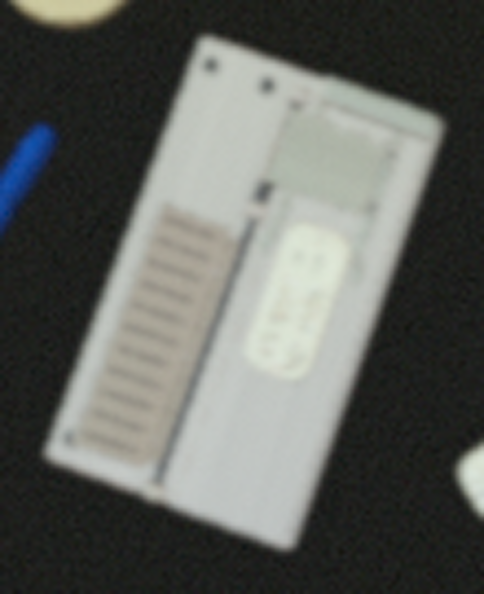

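View pics/crops.png

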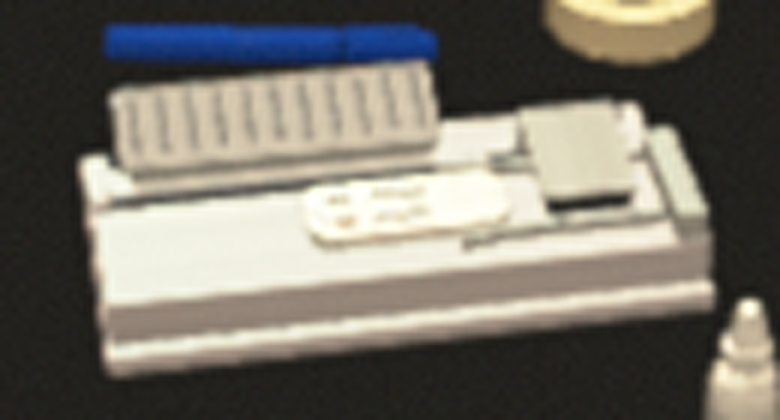

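Crops: the stage, pad corners, bed and cassette are clear, and the cassette's front is just short of the jaw. I'll fit the stage pose from corner points.

```bash
cat >> h.py <<'E'
def W(s,p): # stage->world
    c,n=np.cos(s[2]),np.sin(s[2]);return np.array([s[0]+c*p[0]-n*p[1],s[1]+n*p[0]+c*p[1],p[2]])
def S(s,X):
    c,n=np.cos(s[2]),np.sin(s[2]);a,b=X[0]-s[0],X[1]-s[1];return np.array([c*a+n*b,-n*a+c*b,X[2]])
E
python3 - <<'E'
from h import *
from scipy.optimize import least_squares
T=[((204,36),(.095,.081,.008)),((43,456),(-.110,.081,.008)),((165,203),(.014,.075,.041)),((72,447),(-.098,.075,.041)),((152,465),(-.098,.039,.031)),((237,230),(.014,.039,.031)),((293,550),(-.110,-.032,.026))]
Sd=[((428,65),(.014,.075,.041)),((108,90),(-.098,.075,.041)),((120,168),(-.098,.039,.031)),((437,140),(.014,.039,.031)),((103,303),(-.110,-.032,.026)),((108,376),(-.110,-.037,.0)),((716,305),(.095,-.037,0))]
obs=[("top",np.array(u)/4.4+[225,190],p) for u,p in T]+[("side",np.array(u)/6+[190,205],p) for u,p in Sd]
f=lambda s,o=obs:np.concatenate([proj(n,W(s,p))-u for n,u,p in o])
for o in (obs,obs[:7],obs[7:]):
    r=least_squares(lambda s:f(s,o),[.51,.06,-.33],x_scale=[.1,.1,.3],loss='soft_l1');print(r.x.round(4));
    print(f(r.x,o).reshape(-1,2).round(1).tolist())
    if o is obs: s=r.x
np.save("stage.npy",s)
# cassette
im=np.load("pics/top0.npy")[190:325,225:335].astype(int)
big=cv2.resize(im.astype(np.uint8),None,fx=4.4,fy=4.4,interpolation=cv2.INTER_CUBIC)
print("px cass",big[250,320],big[350,300],"bed",big[450,260],big[300,400])
m=((big.min(2)>0)&(big[...,1]>205)).astype(np.uint8)
m[:,:230]=0;m[:200]=0;m[400:]=0;m[:,370:]=0
cs,_=cv2.findContours(m,0,2);c=max(cs,key=cv2.contourArea);r=cv2.minAreaRect(c);print(r)
b=[S(s,ray("top",np.array(p)/4.4+[225,190],.0325)) for p in cv2.boxPoints(r)];print(np.round(b,4))
# by hand
for p in((310,221),(282,383),(246,345),(352,260)):print(p,S(s,ray("top",np.array(p)/4.4+[225,190],.0325)).round(4))
for p in((305,210),(505,197)):print('side',p,S(s,ray("side",np.array(p)/6+[190,205],.0295)).round(4))
E
```

```text
[ 0.5089  0.0328 -0.3183]
[[0.8, -0.0], [2.2, 0.6], [-1.7, -0.7], [-0.6, -1.2], [-1.0, 0.8], [-0.6, -0.3], [-0.6, -0.2], [-0.8, -0.6], [0.1, 0.3], [-0.1, 0.9], [0.7, -0.0], [-0.0, 1.8], [0.2, 1.8], [0.1, 1.7]]
[ 0.5088  0.032  -0.3151]
[[1.1, 0.1], [2.7, 0.8], [-1.3, -0.5], [-0.1, -0.9], [-0.4, 1.0], [-0.3, -0.2], [-0.0, -0.1]]
[ 0.5101  0.0356 -0.3229]
[[-0.8, -1.4], [0.2, -0.6], [-0.0, -0.1], [0.7, -0.8], [-0.1, 0.7], [0.1, 0.6], [-0.2, 1.0]]
px cass [209 225 217] [205 219 213] bed [194 197 193] [26 31 31]
((295.7425842285156, 300.3150634765625), (71.87532043457031, 156.53501892089844), 19.5024471282959)
[[-0.0412  0.0184  0.0325]
 [ 0.028   0.0186  0.0325]
 [ 0.0282 -0.0135  0.0325]
 [-0.041  -0.0134  0.0325]]
(310, 221) [0.0286 0.0084 0.0325]
(282, 383) [-0.0429 -0.004   0.0325]
(246, 345) [-0.0327  0.0166  0.0325]
(352, 260) [ 0.0186 -0.0151  0.0325]
side (305, 210) [-0.0385  0.0082  0.0295]
side (505, 197) [0.0295 0.0033 0.0295]
```

```bash
cat >> h.py <<'E'
s0=np.array([.5093,.0345,-.3183])
def status(tx,ty,tz,s=s0):
    st=robot.read_state();R=Ro.from_rotvec(st['orientation']).as_matrix()
    tip=st['tool_pos']+.186*R[:,2]
    ya=np.arctan2(R[1,1],R[0,1]); want=s[2]+np.pi/2
    dy=(want-ya+np.pi/2)%np.pi-np.pi/2
    g=W(s,(tx,ty,tz)); d=R.T@(g-tip)*1000
    print('t',round(st['t'],2),'tip stage',(S(s,tip)*1000).round(1),'tilt z',R[:,2].round(4),'open',round(st['opening']*1000,1),'F',st['force'].round(1),'q6',st['q'][5].round(2))
    print('toolx',R[:,0].round(3),'delta tool mm',d.round(1),'yaw turn about tool z',round(-dy,4))
E
python3 -c "
from h import *
status(-.065,.0285,.15)"
```

```text
t 0.1 tip stage [-454.1  407.   217.8] tilt z [-7.0e-04 -1.5e-03 -1.0e+00] open 93.2 F [-0.1 -0.1 -0.5] q6 -0.09
toolx [-0.939  0.343  0.   ] delta tool mm [-400.8 -366.    68.4] yaw turn about tool z -0.0315
```

>>> apply_moves --deltas '[[40, [-40, -36, 0], -0.0315], [40, [-40, -36, 0], 0], [40, [-40, -36, 0], 0], [40, [-40, -36, 0], 0], [40, [-40, -36, 0], 0]]' --grip_force 20

```text
t: 0.72
tool_pos: [0.3381, 0.3277, 0.4044]
orientation: [-0.497, -3.102, 0.001]
force: [-0.3, 0.2, 0.2]
opening: 0.0476
```

>>> apply_moves --deltas '[[40, [-40, -36, 0], 0], [40, [-40, -36, 0], 0], [40, [-40, -36, 0], 0], [40, [-40, -36, 0], 0], [40, [0, 0, 0], 0]]'

```text
t: 1.35
tool_pos: [0.4458, 0.1396, 0.4043]
orientation: [-0.506, -3.1, 0.002]
force: [0.1, 0.2, 0.1]
opening: 0.0399
```

```bash
python3 -c "
from h import *
status(-.065,.0285,.06)"
```

```text
t 1.35 tip stage [-93.3  79.7 218.3] tilt z [-5.e-04 -9.e-04 -1.e+00] open 39.9 F [0.1 0.2 0.1] q6 -1.05
toolx [-0.948  0.318  0.   ] delta tool mm [-28.5 -50.9 158.4] yaw turn about tool z -0.0051
```

>>> apply_moves --deltas '[[40, [-14, -26, 40], -0.005], [40, [-14, -25, 40], 0], [40, [0, 0, 40], 0], [40, [0, 0, 38], 0], [40, [0, 0, 0], 0]]'

```text
t: 1.98
tool_pos: [0.4532, 0.0859, 0.2435]
orientation: [-0.488, -3.096, 0.002]
force: [-0.6, -0.2, -0.1]
opening: 0.04
```

```bash
python3 -c "
from h import *
status(-.065,.0285,.0285)
for n,a in(('top',(190,325,225,335)),('side',(150,290,180,330))):
    im=viewer.read_camera(n);np.save(f'pics/{n}1.npy',im);c=im[a[0]:a[1],a[2]:a[3]];cv2.imwrite(f'pics/{n}1.png',cv2.resize(c,None,fx=4,fy=4,interpolation=2))
"
```

```text
t 1.98 tip stage [-70.7  30.8  57.5] tilt z [-7.4e-03 -3.0e-04 -1.0e+00] open 40.0 F [-0.6 -0.2 -0.1] q6 -1.18
toolx [-0.951  0.308  0.007] delta tool mm [-5.9 -2.2 29. ] yaw turn about tool z 0.0057
```

View pics/side1.png

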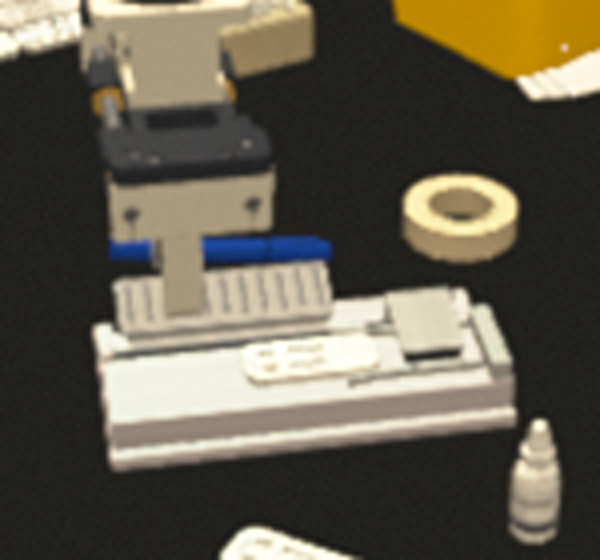

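Side crop: the near finger's tip is at (182,312) in the crop, above the pad in the picture. The far finger is hidden or out of sight. I'll check this against the projection.

```bash
python3 -c "
from h import *
for y in(.002,.0595):print((proj('side',W(s0,(-.0707,y,.0575)))-[180,150])*4, (proj('top',W(s0,(-.0707,y,.0575)))-[225,190])*4)
status(-.06,.0285,.0285)
"
```

```text
[178.44059559 325.94566564] [222.83698819 400.46501452]
[165.54151366 263.85751314] [107.92215099 358.68796156]
t 2.08 tip stage [-67.3  32.   61.5] tilt z [-2.e-04  1.e-04 -1.e+00] open 40.0 F [0.5 0.6 0.6] q6 -1.18
toolx [-0.952  0.307  0.   ] delta tool mm [-7.3 -3.6 33. ] yaw turn about tool z 0.0058
```

View pics/top1.png

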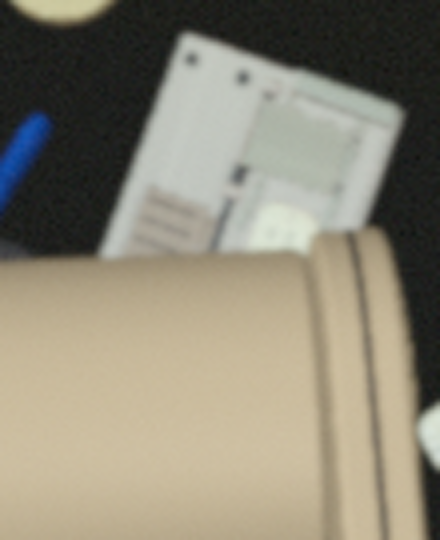

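The top view is blocked by the wrist, as expected. The side view agrees with the projection. Descending now.

>>> apply_moves --deltas '[[40, [-7, -3.6, 10], 0.006], [40, [0, 0, 10], 0], [40, [0, 0, 5], 0], [40, [0, 0, 0], 0], [40, [0, 0, 0], 0]]'

```text
t: 2.7
tool_pos: [0.461, 0.0797, 0.2218]
orientation: [-0.499, -3.102, -0.0]
force: [-0.9, -0.0, 0.0]
opening: 0.0401
```

```bash
python3 -c "
from h import *
status(-.06,.0285,.0285)"
```

```text
t 2.7 tip stage [-60.1  27.8  35.8] tilt z [-1.e-04  0.e+00 -1.e+00] open 40.1 F [-0.9 -0.   0. ] q6 -1.19
toolx [-0.949  0.314  0.   ] delta tool mm [-0.1  0.7  7.3] yaw turn about tool z -0.001
```

>>> apply_moves --deltas '[[40, [0, 0.5, 2], 0], [40, [0, 0, 2], 0], [40, [0, 0, 0], 0], [40, [0, 0, 0], 0]]'

```text
t: 3.2
tool_pos: [0.4615, 0.0807, 0.2186]
orientation: [0.499, 3.101, 0.002]
force: [-2.0, 2.5, 6.5]
opening: 0.0399
```

```bash
python3 -c "
from h import *
status(-.06,.0285,.0285)"
```

```text
t 3.2 tip stage [-59.7  29.2  32.6] tilt z [ 0.0012  0.0011 -1.    ] open 39.9 F [-2.   2.5  6.5] q6 -1.19
toolx [-0.95   0.314 -0.001] delta tool mm [ 0.3 -0.7  4.1] yaw turn about tool z -0.0009
```

>>> apply_moves --deltas '[[40, [0, 0, 2], 0], [40, [0, 0, 2], 0], [40, [0, 0, 0], 0], [40, [0, 0, 0], 0]]'

```text
t: 3.7
tool_pos: [0.4619, 0.0812, 0.2151]
orientation: [0.499, 3.1, 0.004]
force: [-1.4, 5.9, 8.8]
opening: 0.04
```

```bash
python3 -c "
from h import *
status(-.06,.0285,.0285)
im=viewer.read_camera('side');np.save('pics/side2.npy',im);cv2.imwrite('pics/side2.png',cv2.resize(im[200:280,185:325],None,fx=5,fy=5,interpolation=2))
"
```

```text
t 3.7 tip stage [-59.4  30.   29.1] tilt z [ 0.0024  0.0023 -1.    ] open 40.0 F [-1.4  5.9  8.8] q6 -1.19
toolx [-0.95   0.314 -0.002] delta tool mm [ 0.6 -1.5  0.6] yaw turn about tool z -0.0008
```

View pics/side2.png

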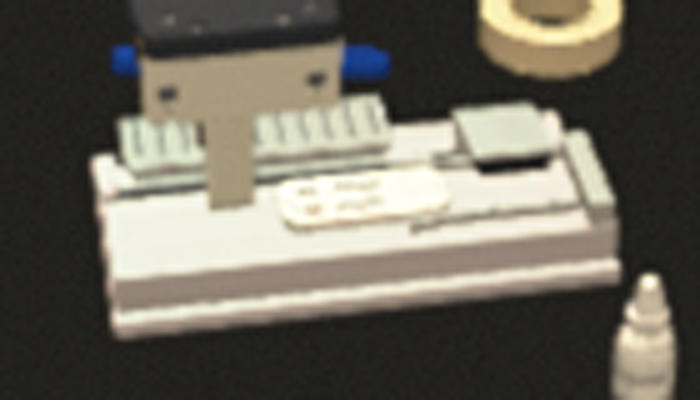

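Side crop: the pad is level and the jaw is lifted. The pushing finger's tip is at (230,207), behind the cassette, whose rear edge is at about x=280, so the gap is about 10 mm. Pushing now.

>>> apply_moves --deltas '[[40, [-4, 0, 0], 0], [40, [-4, 0, 0], 0], [40, [-4, 0, 0], 0], [40, [-4, 0, 0], 0], [40, [-4, 0, 0], 0]]'

```text
t: 4.38
tool_pos: [0.4799, 0.0743, 0.2141]
orientation: [-0.499, -3.1, -0.001]
force: [-6.5, 1.4, 9.5]
opening: 0.0397
```

```bash
python3 -c "
from h import *
status(.0065,.0285,.0285)"
```

```text
t 4.38 tip stage [-40.7  28.6  28.1] tilt z [-1.3e-03  7.0e-04 -1.0e+00] open 39.7 F [-6.5  1.4  9.5] q6 -1.2
toolx [-0.95   0.314  0.001] delta tool mm [-47.2  -0.1  -0.4] yaw turn about tool z -0.0006
```

>>> apply_moves --deltas '[[40, [-5, 0, 0], 0], [40, [-5, 0, 0], 0], [40, [-5, 0, 0], 0], [40, [-5, 0, 0], 0], [40, [-5, 0, 0], 0]]'

```text
t: 5.0
tool_pos: [0.5036, 0.0664, 0.2141]
orientation: [-0.499, -3.1, -0.001]
force: [-6.5, 1.3, 8.4]
opening: 0.0399
```

```bash
python3 -c "
from h import *
status(.0065,.0285,.0285)
im=viewer.read_camera('side');cv2.imwrite('pics/side3.png',cv2.resize(im[200:280,185:325],None,fx=5,fy=5,interpolation=2))
"
```

```text
t 5.0 tip stage [-15.7  28.6  28.1] tilt z [-1.4e-03  6.0e-04 -1.0e+00] open 39.9 F [-6.5  1.3  8.4] q6 -1.22
toolx [-0.95   0.314  0.002] delta tool mm [-22.2  -0.1  -0.4] yaw turn about tool z -0.0006
```

View pics/side3.png

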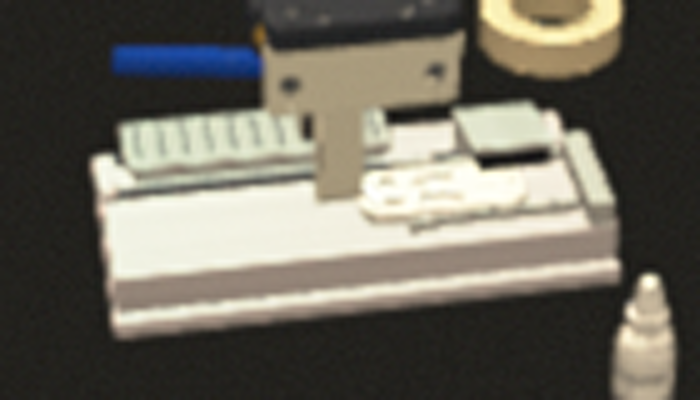

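The cassette is straight between the guides and sliding under the raised jaw. About 22 mm to go.

>>> apply_moves --deltas '[[40, [-5, 0, 0], 0], [40, [-5, 0, 0], 0], [40, [-4, 0, 0], 0], [40, [-3, 0, 0], 0], [40, [-1, 0, 0], 0]]'

```text
t: 5.68
tool_pos: [0.5207, 0.0607, 0.2141]
orientation: [-0.499, -3.1, -0.001]
force: [-5.9, 1.4, 9.0]
opening: 0.04
```

```bash
python3 -c "
from h import *
status(.0065,.0285,.0285)"
```

```text
t 5.67 tip stage [ 2.4 28.5 28.1] tilt z [-1.3e-03  6.0e-04 -1.0e+00] open 40.0 F [-5.9  1.4  9. ] q6 -1.23
toolx [-0.95   0.314  0.001] delta tool mm [-4.1 -0.  -0.4] yaw turn about tool z -0.0008
```

>>> apply_moves --deltas '[[40, [-1, 0, 0], 0], [40, [-1, 0, 0], 0], [40, [-1, 0, 0], 0]]'

```text
t: 6.05
tool_pos: [0.5233, 0.0599, 0.2141]
orientation: [-0.499, -3.1, -0.001]
force: [-9.0, 2.4, 11.1]
opening: 0.04
```

>>> apply_moves --deltas '[[40, [-1, 0, 0], 0], [40, [0, 0, 0], 0]]'

```text
t: 6.3
tool_pos: [0.5237, 0.0598, 0.2139]
orientation: [-0.498, -3.098, -0.001]
force: [-11.3, 3.8, 13.7]
opening: 0.0399
```

```bash
python3 -c "
from h import *
status(.0065,.0285,.0285)
im=viewer.read_camera('side');cv2.imwrite('pics/side4.png',cv2.resize(im[210:260,235:325],None,fx=8,fy=8,interpolation=2))"
```

```text
t 6.3 tip stage [ 5.  28.6 28. ] tilt z [-0.0038  0.0012 -1.    ] open 39.9 F [-11.3   3.8  13.7] q6 -1.24
toolx [-0.95   0.314  0.004] delta tool mm [-1.5 -0.1 -0.6] yaw turn about tool z -0.0008
```

View pics/side4.png

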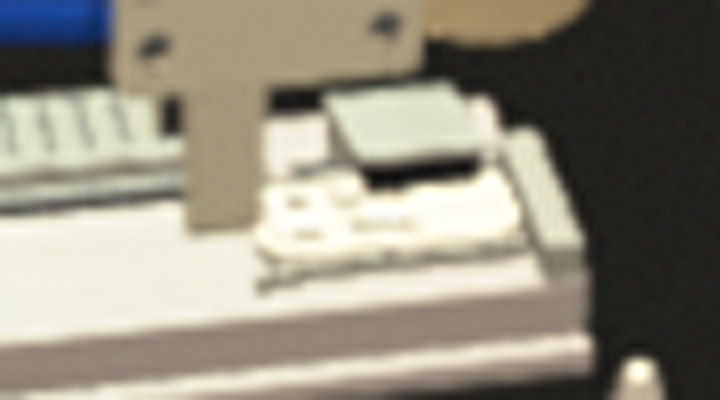

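The cassette's front meets the stop bar at about (520,210). The push force has doubled and the motion has stalled, so it is home. One last small nudge, then back off a few mm and rise.

>>> apply_moves --deltas '[[40, [-1, 0, 0], 0], [40, [0, 0, 0], 0]]'

```text
t: 6.6
tool_pos: [0.5242, 0.0597, 0.2138]
orientation: [-0.498, -3.096, -0.001]
force: [-14.1, 4.4, 16.4]
opening: 0.0403
```

>>> apply_moves --deltas '[[40, [3, 0, 0], 0], [40, [3, 0, 0], 0], [40, [0, 0, 0], 0]]'

```text
t: 6.98
tool_pos: [0.5212, 0.0605, 0.2155]
orientation: [0.499, 3.097, 0.0]
force: [2.3, -2.1, 6.6]
opening: 0.0398
```

>>> apply_moves --deltas '[[40, [0, 0, -2], 0], [40, [0, 0, -2], 0], [40, [0, 0, -3], 0], [40, [0, 0, -4], 0], [40, [0, 0, -8], 0]]'

```text
t: 7.6
tool_pos: [0.5194, 0.0609, 0.2323]
orientation: [-0.499, -3.1, 0.0]
force: [0.2, 0.7, -0.1]
opening: 0.0401
```

>>> apply_moves --deltas '[[40, [10, 0, -30], 0], [40, [40, 0, -40], 0], [40, [50, 10, -30], 0], [40, [50, 20, -20], 0], [40, [40, 30, 0], 0]]'

```text
t: 8.22
tool_pos: [0.3574, 0.1781, 0.3552]
orientation: [0.5, 3.098, 0.004]
force: [0.4, 0.9, 0.5]
opening: 0.0396
```

```bash
python3 -c "
from h import *
status(.0065,.0285,.0285)
a=viewer.read_camera('side')[205:265,215:325];b=viewer.read_camera('top')[190:325,225:335]
a=cv2.resize(a,(440,240),interpolation=2);b=cv2.resize(b,(330,405),interpolation=2)
o=np.zeros((405,770,3),np.uint8);o[:240,:440]=a;o[:,440:]=b;cv2.imwrite('pics/end.png',o)"
```

```text
t 8.22 tip stage [-188.6   89.4  169.3] tilt z [ 0.0041  0.0017 -1.    ] open 39.6 F [0.4 0.9 0.5] q6 -0.92
toolx [-0.949  0.315 -0.003] delta tool mm [-194.8  -60.9  141.2] yaw turn about tool z -0.002
```

View pics/end.png

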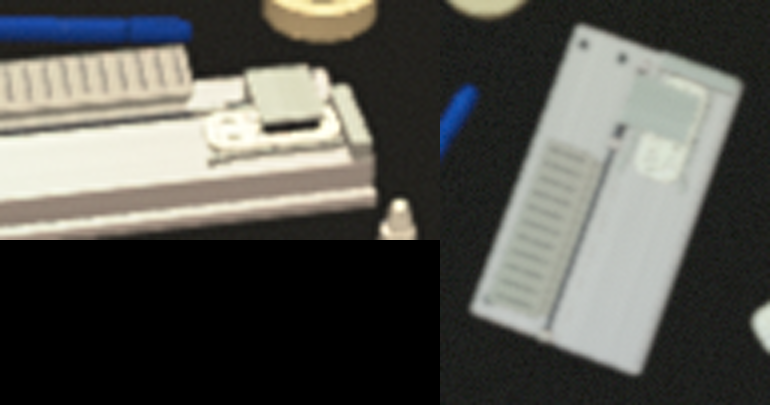

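The cassette lies under the lowered jaw with its front at the stop bar. The pad is up again and the arm is clear. I'll check the rear edge's position, then hand in.

```bash
python3 -c "
from h import *
from plant import order
r=S(s0,ray('top',np.array([(655-440)/3+225,181/3+190]),.0325));print('rear',r.round(4),'expect x ~.0125')
if abs(r[0]-.0125)<.005: order.close_job();print('closed')"
```

```text
rear [ 0.0109 -0.0022  0.0325] expect x ~.0125
the job is handed in; nothing more can be done
closed
```

The cassette is loaded and clamped, and the job is handed in at about 8.3 s; no verdict was reported.

**What I did:** I set the gripper to a 40 mm opening. One fingertip pressed the pad down to about 28 mm height, which I estimate as a clip angle of 0.3 rad. The other fingertip pushed the cassette along the bed to the end stop. There the push stalled and the horizontal force rose from about 6 N to 15 N. I backed off about 3–4 mm with the pad still held, let the pad up, and moved the arm clear.

**Last checks:**
- **Clamped:** the final pictures show the cassette between the guides with its front at the stop and the jaw resting on it. The pad is up. I could not read the clip angle or clamping force directly.
- **Home position:** the cassette's rear edge measured stage x 0.0109, where about 0.0125 was expected. That gap is within the measurement error of about 2–3 mm.
- **Arm clear:** the force on the tool is about zero.
- **Loose things:** I saw no change in the pen, tape, dropper or spare cassette, but I did not measure them and they were only partly in the final pictures.

**Disagreement:** the top and side views put the stage about 3.6 mm apart in y. I used a value in between, corrected by the cassette already lying between the guides, and the push ran cleanly.

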